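Rehang a lift-off guard by its sprung hinge pins

TASK

The small guard hangs by two sprung hinge pins on the plain parking stand. Pinch its two finger tabs together to draw both pins, lift the guard off, and lower it gently into the saddles of the other stand, the one with the bearing on its base, until you feel both ends of its bar sit down; only then let the tabs go, so that both pins spring fully home in their holes and the guard hangs free. Never press it onto the stand with more than about 2.5 kg of push and never let it drop, and leave the tin, the wood block and the orange case where they are.

Things in the scene. Friction and masses are not known exactly. Their poses are not given: they have to be found in the camera images.
- guard_bar (a point): The guard: a steel round bar (16 mm thick, 150 mm long, along this frame's y; z up) with a slotted aluminium panel (112 mm wide along y, 10 mm thick at most) hanging down to 75 mm below the bar's axis. This point is the middle of the bar, on its axis, which is the hinge axis. Rests by its two ends in saddles. About 0.35 kg. The same either way round.
- guard_tabs (a point): Middle of the guard's two finger tabs, 34 mm above the bar's axis. A fixed lug 16 mm wide along y stands between them. Each tab is 24 mm wide (x), 5 mm thick (y), from the bar up to 53 mm above its axis. Outer faces 46 mm apart with pins out, 26 mm when pinched against the lug, pins drawn; the guard can be carried so. Keep fingertips over 8 mm above the axis: the bar runs below.
- pin_left (a joint): Sprung hinge pin at the guard's +y end, 8 mm thick, fixed to the +y tab, which moves with it. 0 = sprung out (9 mm beyond the bar's end), 0.010 m = fully drawn, inside the bar. Spring about 5 N when out, 8 N when drawn.
- pin_right (a joint): The same pin and tab at the guard's -y end: 0 = out, 0.010 m = fully drawn.
- park_stand: Plain parking stand, fixed to the bench, where the guard hangs at the start. Origin: underside of its base, straight below the middle of the hinge axis; y along the hinge axis, z up. Base plate 140 x 230 x 10 mm (x from -50 to +90). Hinge axis 110 mm above the origin.
- park_axis (a point): Middle of the parking stand's hinge axis. Both stands: steel cheeks, inner faces 78 mm either side of the middle along y, 10 mm thick, 44 mm wide, tops 28 mm above the axis, each with an 11 mm pin hole on the axis. Inside each cheek a saddle 15 mm long, open upwards: mouth about 33 mm, slot 19 mm wide, flat bottom 8 mm below the axis, where a bar end rests with pin and hole in line.
- work_stand: Work stand, fixed to the bench, a 72 mm bearing on its base (+x side); here the guard must hang. Origin, axes and sizes as the parking stand's, but its cheeks and saddles are clamped on slotted posts at a height that varies and is not measured: hinge axis 110 to 134 mm above the origin. Find the saddles' bottom by feel; they do not yield.
- tin: Bystander: a green open tin, 75 mm across, 94 mm high; origin under its centre. Leave it.
- block: Bystander: a wood block 60 x 120 x 34 mm; origin under its centre. Leave it.
- case: Bystander: a long flat orange blade case, 72 x 215 x 35 mm, lying on the bench; origin under its centre. Leave it.

How it is judged:
By the outcome, as a careful person would: the job done as asked, in the order asked, and still so for the second after the job is handed in, with the robot touching nothing.
It also fails if it takes over 48 s, if anything falls off the work surface, if the arm or the gripper's body presses on something with over 40 N, if the wrist force passes 120 N, or if a joint passes its speed limit or range.

ROBOT

A 6-joint arm with a two-finger parallel gripper is mounted at the origin on a cart in front of the work surface, level with it; the furniture and walls round the work are solid. World frame = base frame: x ahead of the robot, y to its left, z up, the work surface at z = 0. Lengths are in mm, angles in degrees, forces in N, time in s.
With the tool pointing down it reaches from about 350 to 850 mm from the base axis. Payload 8.1 kg.
Tool frame: the origin (TCP) lies between the finger pads; the fingertips stand 25 mm ahead of it and the grasp point (between the pads) lies 6 mm ahead of it (r.tcp_to_tips is the distance from the TCP to the fingertips, in mm); z points along the fingers, y is the line along which they close (so a half turn about z gives the same grasp; the last joint's range is limited). The gripper opens to 85 mm and grips with 20 to 120 N. Pads are 22 mm wide; open, the fingers measure 114 mm over their backs; the gripper's body (76 mm by 85 mm) begins 54 mm behind the grasp point. The pads swing forward as they close: fully open they stand 13 mm farther back than shut.
Start: joints at [-78.117, 7.471, 85.268, -0, 87.261, -4.893], TCP at [173.201, -574.462, 256.292] pointing down, gripper open.
Joint ranges: [-169.43, 169.43], [-51.17, 129.36], [1.28, 143.12], [-76.62, 256.62], [0, 156.53], [-152.29, 152.29]. Speed limits (degrees/s): [136.94, 136.94, 159.86, 180, 180, 180].

INTERFACE

Orientations are given as [roll, pitch, yaw] about the fixed x, y, z axes, in that order (R = Rz(yaw) Ry(pitch) Rx(roll)).
In Python, from bench import r gives the robot as it stands.
- The arm moves only by the tool apply_moves, never from a script. Its arguments are lists of equal length, an entry for each row: "angular": the turn, a rotation vector about the world's x, y, z in units of 8 degrees (1.0 is 8 degrees), a list of three; "travel": the shift along the world's x, y, z in units of 40 mm (1.0 is 40 mm), a list of three; "jaw": the opening, from 0 (shut) to 1 (fully open). A call has 1 to 20 rows; each row shifts and turns the commanded pose from where the row before left it; what a row does not reach is not made up. A row lasts 1/8 s, in which the tool goes at most 62.5 mm and 10.7 degrees, less where a joint would pass 70% of its speed; a pose out of reach is approached as far as the arm can. A call is refused whole if a number of a shift passes 1 or a number of a turn 1, either way. A call with a gripper value outside its range is refused whole. The fingers move at their own pace and stop on an object; "force" is the grip in N (left out, the last holds). Time passes only in rows, so rows that do not move let the fingers close. It gives the time, the measured TCP pose, the force, the opening and the grip force at its end, in the units of the state.
- r.sense(): the state, without advancing time (a new reading comes with each control period).
- r.snapshot(name): name is "side" or "top"; returns a dict with "color" (420x560x3 uint8, red, green, blue), "fx", "fy", "cx", "cy" (pixels), "distortion" ([k1, k2, p1, p2, k3] as OpenCV has them; the pictures are not rectified), "R" (3x3) and "t" (3): a world point X has camera coordinates R X + t. Camera axes: x right, y down, z forward; pixel columns grow to the right and rows downward; lengths in mm; the calibration is good to about 2 mm. A picture is of the moment at which its call begins. There is no depth.
- r.hand_in(): hands the job in; it is judged then, once.
The state is a dict: "time": time; "joint_pos": joint angles; "qd": joint speeds; "joint_efforts": joint torques, N m; "tool_pos": TCP position; "tcp_rot": TCP orientation; "ft_force": force on the tool from outside, world axes, zero at the start; "wrist_torque": the same for the moment, N m; "finger_gap": finger opening in mm; "grip_force": force on a finger pad.
Only numpy, scipy, OpenCV 4.12 (cv2) and the standard library are available. Lean on these libraries where they do the work, as an engineer would, in place of code of your own. Each camera call takes 0.05 s, during which the arm holds its last target. There are 200 camera calls.

## Working session

There is one attempt and no reset: what is moved stays moved. The work goes in short steps, Python scripts to look and compute and a tool call to move; the robot and the scene stay as the last step left them, time stands still between calls to the robot, and variables do not carry over. Pictures are saved under pics/ and viewed, at most 10 in all, crops included, and the job is handed in when it is done.

Besides the shell and the picture viewer there is one more tool, called after "Call:" by a JSON object that holds its "name" and its "arguments". apply_moves: Moves the arm, as the interface text tells. Its arguments: {"type":"object","properties":{"angular":{"type":"array"},"travel":{"type":"array"},"jaw":{"type":"array"},"force":{"type":"number"}},"required":["angular","travel","jaw"]}

```bash
ls; mkdir -p pics
python3 - <<'E'
from bench import r
import cv2
s=r.sense(); print(s)
for n in("top","side"):
    d=r.snapshot(n); cv2.imwrite(f"pics/{n}0.png",cv2.resize(d["color"][:,:,::-1],(800,600),interpolation=cv2.INTER_CUBIC))
    print(n,d["fx"],d["fy"],d["cx"],d["cy"],d["distortion"],-d["R"].T@d["t"],d["R"])
E
```

```text
pics
{'time': 0.0, 'joint_pos': array([-7.81146011e+01,  7.51663733e+00,  8.53290952e+01,  1.82621146e-03,
        8.72629984e+01, -4.89078415e+00]), 'qd': array([-0.00803276, -0.01433373,  0.0450172 , -0.00090793,  0.05047832,
       -0.02352188]), 'joint_efforts': array([ 3.45210265e-04, -5.69400716e+01, -5.00546765e+01, -9.95123310e-05,
        1.46781147e-02, -3.45287063e-06]), 'tool_pos': array([ 173.12932444, -573.94565691,  255.23022744]), 'tcp_rot': array([-1.79891820e+02, -1.10873484e-02,  1.67760837e+01]), 'ft_force': array([0.53889635, 0.1777649 , 0.05975061]), 'wrist_torque': array([-0.02010209, -0.00976301,  0.01221121]), 'grip_force': 0.0, 'finger_gap': 85.58085705544303}
top 419.4792089373207 419.4792089373207 283.4170139106727 210.97485932338287 [-0.07897646  0.          0.          0.          0.        ] [ 437.77346828   -7.67207512 1581.72872729] [[ 1.04906432e-02 -9.99944663e-01 -7.86199602e-04]
 [-9.94409676e-01 -1.03499543e-02 -1.05082226e-01]
 [ 1.05068274e-01  1.88418464e-03 -9.94463226e-01]]
side 487.5391779173304 487.5391779173304 280.7797400469262 215.00227871436397 [-0.10110111  0.          0.          0.          0.        ] [-5.06620831e+02  6.28614101e-01  1.51265248e+03] [[ 0.04977711 -0.99860804  0.01744218]
 [-0.78797721 -0.04999659 -0.61367113]
 [ 0.61368897  0.01680274 -0.78936906]]
```

View pics/top0.png

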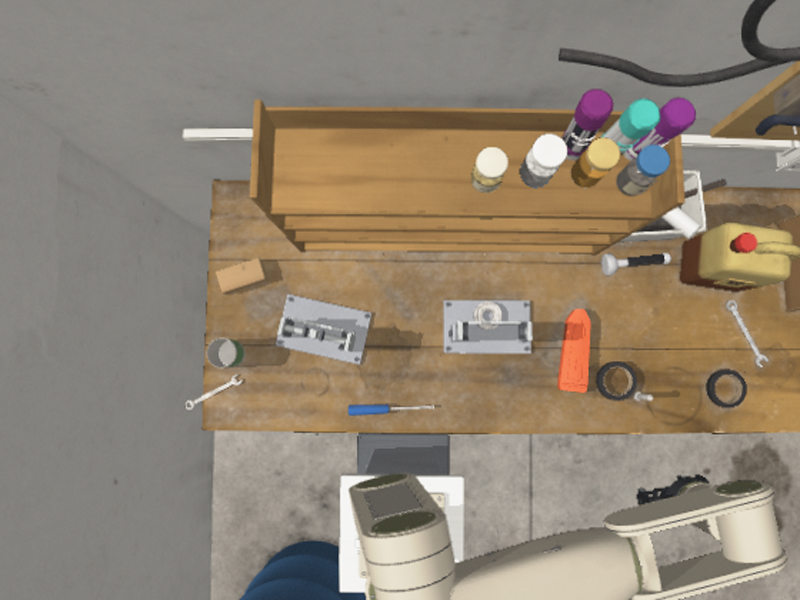

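View pics/side0.png

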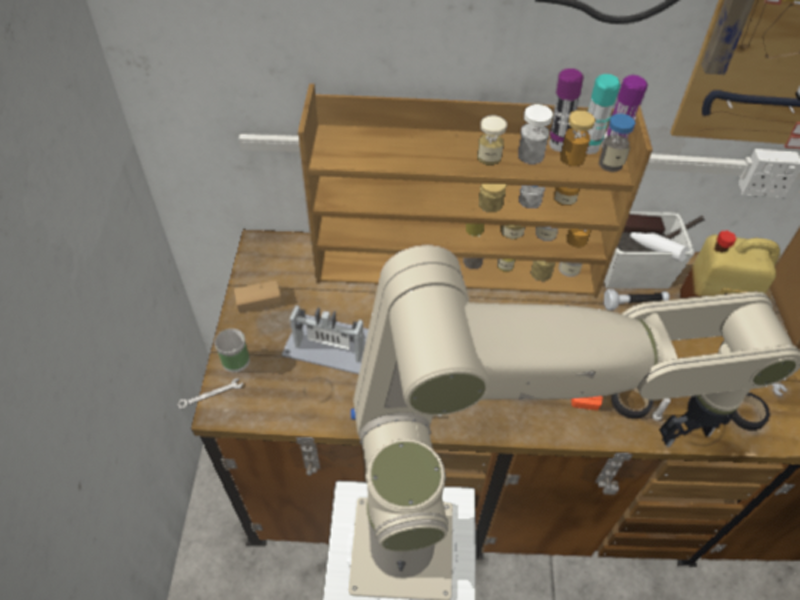

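The top picture shows the park stand with the guard around (323,328), the work stand around (488,326), the tin at (225,352), the block at (240,275) and the case at (575,350). In the side view the arm hides the work stand. Next I enlarge both stands from the top.

```bash
cat > h.py <<'E'
from bench import r
import cv2,numpy as np
def ray(d,px,z):
    K=np.array([[d["fx"],0,d["cx"]],[0,d["fy"],d["cy"]],[0,0,1]])
    p=cv2.undistortPoints(np.array([[px]],float),K,np.array(d["distortion"]))[0,0]
    R,t=np.array(d["R"]),np.array(d["t"]); c=-R.T@t; v=R.T@np.array([p[0],p[1],1])
    return c+v*(z-c[2])/v[2]
def crop(d,u,v,w,h,k): return cv2.resize(d["color"][v:v+h,u:u+w,::-1],None,fx=k,fy=k,interpolation=cv2.INTER_CUBIC)
E
python3 - <<'E'
from h import *
d=r.snapshot("top")
cv2.imwrite("pics/c1.png",np.vstack([crop(d,188,200,80,60,10)])); cv2.imwrite("pics/c2.png",crop(d,302,200,80,60,10))
E
```

```text
(no output)
```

View pics/c1.png

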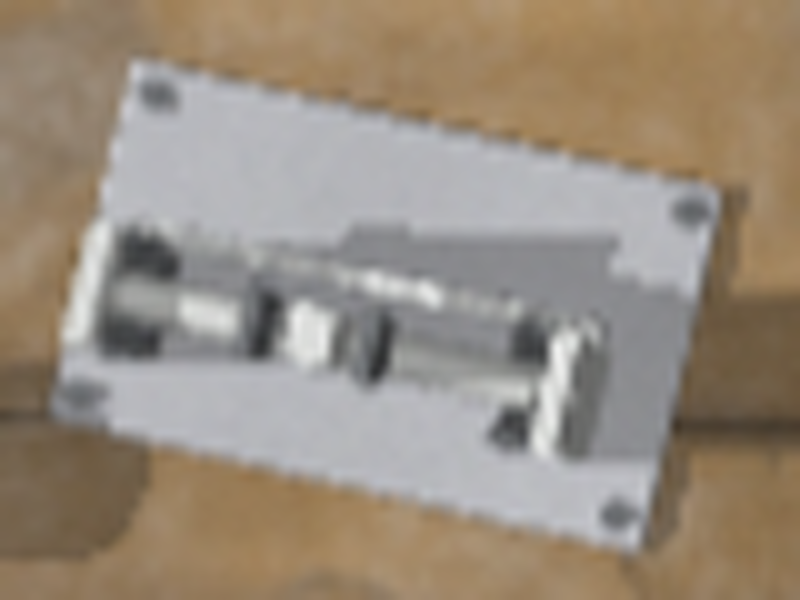

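View pics/c2.png

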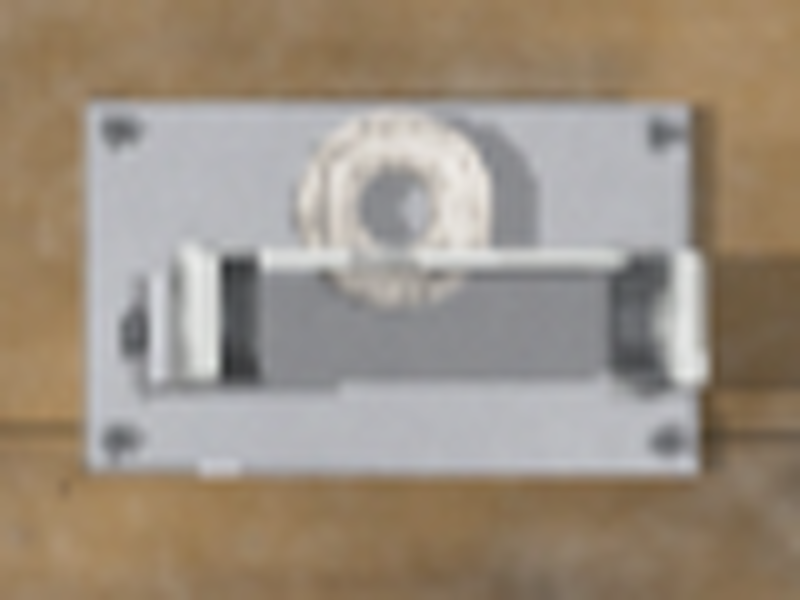

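Park plate corners in the crop are about (135,60), (720,187), (640,552) and (55,420). Tab tops are at (262,323) and (372,345), with the lug at (312,333). Work plate corners are about (90,103), (692,105), (698,472) and (90,472). Its cheek tops run x 180–220 and 668–705, y 245–382.

```bash
cat >> h.py <<'E'
def fit(W):
    P=np.array([[90,115],[90,-115],[-50,-115],[-50,115]],float); W=np.array(W)[:,:2]
    a=P-P.mean(0); b=W-W.mean(0)
    th=np.arctan2((a[:,0]*b[:,1]-a[:,1]*b[:,0]).sum(),(a*b).sum())
    R=np.array([[np.cos(th),-np.sin(th)],[np.sin(th),np.cos(th)]]); o=W.mean(0)-R@P.mean(0)
    return o,np.degrees(th),W-(P@R.T+o)
E
python3 - <<'E'
from h import *
d=r.snapshot("top")
for nm,u0,c,ex in (("park",188,[(135,60),(720,187),(640,552),(55,420)],{"tabs163":[(262,323),(372,345),163],"lug":[(312,333),(312,333),160],"cheeks138":[(90,282),(568,388),138]}),
  ("work",302,[(90,103),(692,105),(698,472),(90,472)],{"cheeks138":[(200,313),(687,317),138],"cheeks162":[(200,313),(687,317),162]})):
    f=lambda p,z: ray(d,((p[0]+.5)/10-.5+u0,(p[1]+.5)/10-.5+200),z)
    o,th,res=fit([f(p,10) for p in c]); print(nm,o.round(1),th.round(2),res.round(1).tolist())
    R=np.array([[np.cos(np.radians(th)),-np.sin(np.radians(th))],[np.sin(np.radians(th)),np.cos(np.radians(th))]])
    for k,(a,b,z) in ex.items():
        A,B=f(a,z)[:2],f(b,z)[:2]; print(k,A.round(1),B.round(1),"mid",((A+B)/2).round(1),"local",(R.T@((A+B)/2-o)).round(1),"dist",np.linalg.norm(A-B).round(1))
print(r.sense()["time"])
E
```

```text
park [510.4 213.5] -11.6 [[-0.4, -0.8], [-0.0, 2.0], [0.1, 1.6], [0.4, -2.8]]
tabs163 [514.  230.5] [507.  192.9] mid [510.5 211.7] local [ 0.5 -1.7] dist 38.3
lug [511.  213.9] [511.  213.9] mid [511.  213.9] local [0.5 0.5] dist 0.0
cheeks138 [528.8 294.9] [494.2 128.5] mid [511.5 211.7] local [ 1.5 -1.5] dist 170.0
work [ 520.7 -221.4] 0.41 [[-0.7, -1.2], [-0.7, 0.9], [0.9, 1.0], [0.6, -0.7]]
cheeks138 [ 522.8 -137.1] [ 523.  -305.7] mid [ 522.9 -221.4] local [2.2 0. ] dist 168.6
cheeks162 [ 521.4 -134.9] [ 521.6 -300.7] mid [ 521.5 -217.8] local [0.8 3.6] dist 165.8
0.2
```

Call:
{"name": "apply_moves", "arguments": {"angular": [[0, 0, -0.1775], [0, 0, -0.1775], [0, 0, -0.1775], [0, 0, -0.1775], [0, 0, -0.1775], [0, 0, -0.1775], [0, 0, -0.1775], [0, 0, -0.1775], [0, 0, -0.1775], [0, 0, -0.1775], [0, 0, -0.1775], [0, 0, -0.1775], [0, 0, -0.1775], [0, 0, -0.1775], [0, 0, -0.1775], [0, 0, -0.1775], [0, 0, -0.1775], [0, 0, -0.1775], [0, 0, -0.1775], [0, 0, -0.1775]], "travel": [[0.422, 0.984, 0], [0.422, 0.984, 0], [0.422, 0.984, 0], [0.422, 0.984, 0], [0.422, 0.984, 0], [0.422, 0.984, 0], [0.422, 0.984, 0], [0.422, 0.984, 0], [0.422, 0.984, 0], [0.422, 0.984, 0], [0.422, 0.984, 0], [0.422, 0.984, 0], [0.422, 0.984, 0], [0.422, 0.984, 0], [0.422, 0.984, 0], [0.422, 0.984, 0], [0.422, 0.984, 0], [0.422, 0.984, 0], [0.422, 0.984, 0], [0.422, 0.984, 0]], "jaw": [0.8, 0.8, 0.8, 0.8, 0.8, 0.8, 0.8, 0.8, 0.8, 0.8, 0.8, 0.8, 0.8, 0.8, 0.8, 0.8, 0.8, 0.8, 0.8, 0.8], "force": 40}}

```text
time: 2.7
tool_pos: [511.1, 214.1, 256.1]
tcp_rot: [180.0, 0.0, -11.7]
ft_force: [0.7, -1.3, -0.1]
finger_gap: 68.3
grip_force: 0.0
```

Call:
{"name": "apply_moves", "arguments": {"angular": [[0, 0, 0], [0, 0, 0], [0, 0, 0]], "travel": [[0, 0, -0.4], [0, 0, -0.25], [0, 0, 0]], "jaw": [0.8, 0.8, 0.8]}}

```text
time: 3.08
tool_pos: [509.8, 211.6, 228.7]
tcp_rot: [179.9, 0.1, -11.7]
ft_force: [-0.3, -1.3, 0.8]
finger_gap: 68.2
grip_force: 0.0
```

Run:
```python
from h import *
d=r.snapshot("side"); cv2.imwrite("pics/s1.png",crop(d,170,170,160,110,5))
s=r.sense(); print({k:np.round(s[k],2) for k in("time","tool_pos","tcp_rot","ft_force","finger_gap","joint_pos")}, r.tcp_to_tips)
```

```text
{'time': np.float64(3.12), 'tool_pos': array([510.24, 211.69, 229.71]), 'tcp_rot': array([ 1.7995e+02,  6.0000e-02, -1.1680e+01]), 'ft_force': array([-0.65, -0.27,  1.43]), 'finger_gap': np.float64(68.38), 'joint_pos': array([ 1.722e+01,  9.700e-01,  9.487e+01, -1.000e-02,  8.423e+01,
        1.189e+02])} 25.0
```

View pics/s1.png

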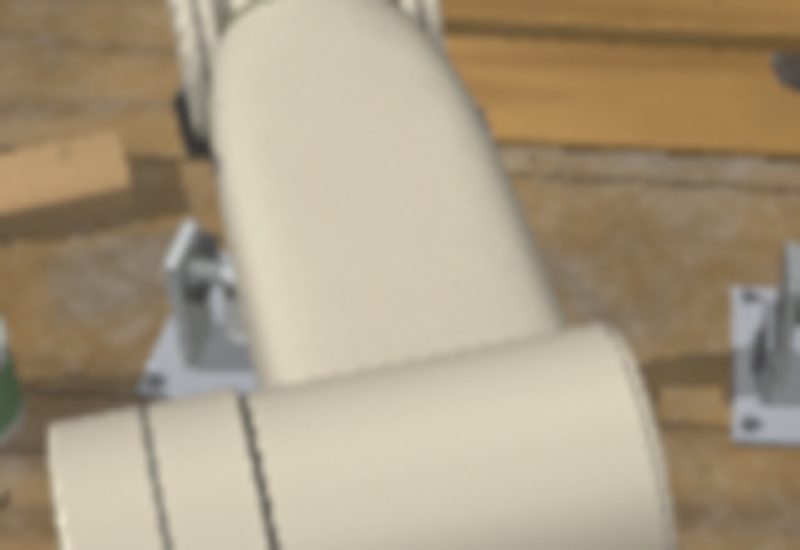

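The arm hides the guard in the side view, but the work stand (crop right edge, x>730) is now clear. I'll descend and close, and crop the work stand while I'm here.

Call:
{"name": "apply_moves", "arguments": {"angular": [[0, 0, 0], [0, 0, 0], [0, 0, 0], [0, 0, 0], [0, 0, 0]], "travel": [[0, 0, -0.5], [0, 0, -0.5], [0, 0, -0.5], [0, 0, -0.5], [0, 0, 0]], "jaw": [0.8, 0.8, 0.8, 0.8, 0.8]}}

```text
time: 3.75
tool_pos: [509.2, 212.2, 147.4]
tcp_rot: [179.9, 0.2, -11.6]
ft_force: [-0.3, -0.4, 0.0]
finger_gap: 68.3
grip_force: 0.0
```

Run:
```python
from h import *
d=r.snapshot("side"); cv2.imwrite("pics/s2.png",crop(d,310,205,100,75,8))
d=r.snapshot("top"); cv2.imwrite("pics/t2.png",crop(d,168,180,130,100,6))
```

```text
(no output)
```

View pics/s2.png

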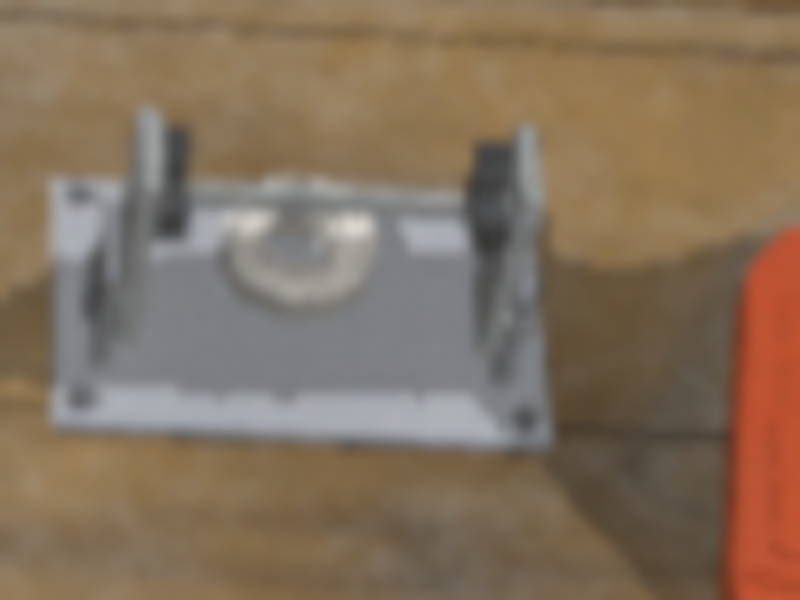

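Side crop: work plate corners are about (50,178), (552,447) and (52,430). Far top corners of the cheeks are at about (152,103) and (527,123). No contact on the descent, so I close the fingers.

Call:
{"name": "apply_moves", "arguments": {"angular": [[0, 0, 0], [0, 0, 0], [0, 0, 0], [0, 0, 0], [0, 0, 0], [0, 0, 0], [0, 0, 0]], "travel": [[0, 0, 0], [0, 0, 0], [0, 0, 0], [0, 0, 0], [0, 0, 0], [0, 0, 0], [0, 0, 0]], "jaw": [0.6, 0.5, 0.4, 0.3, 0.2, 0.2, 0.2], "force": 40}}

```text
time: 4.72
tool_pos: [512.2, 212.9, 153.0]
tcp_rot: [-179.9, -0.2, -11.6]
ft_force: [-3.4, -1.3, 11.3]
finger_gap: 24.2
grip_force: 39.6
```

Run:
```python
from h import *
d=r.snapshot("side")
f=lambda p,z: ray(d,((p[0]+.5)/8-.5+310,(p[1]+.5)/8-.5+205),z)
for p in [(50,178),(552,447),(52,430)]: print("corner",f(p,10).round(1))
for z in (138,150,162): print(z,f((152,103),z).round(1),f((527,123),z).round(1))
```

```text
corner [ 612.7 -104.6   10. ]
corner [ 473.2 -336.4   10. ]
corner [ 469.1 -106.4   10. ]
138 [ 561.9 -140.9  138. ] [ 561.2 -308.8  138. ]
150 [ 552.6 -139.7  150. ] [ 551.9 -306.1  150. ]
162 [ 543.2 -138.4  162. ] [ 542.6 -303.4  162. ]
```

Both tabs are pinched (gap about 24, grip 40 N). I lift a little and check.

Call:
{"name": "apply_moves", "arguments": {"angular": [[0, 0, 0], [0, 0, 0], [0, 0, 0], [0, 0, 0]], "travel": [[0, 0, 0.1], [0, 0, 0.1], [0, 0, 0.1], [0, 0, 0]], "jaw": [0.2, 0.2, 0.2, 0.2]}}

```text
time: 5.28
tool_pos: [510.8, 212.8, 162.5]
tcp_rot: [-180.0, 0.0, -11.6]
ft_force: [-0.2, -0.3, -2.9]
finger_gap: 24.2
grip_force: 39.6
```

Call:
{"name": "apply_moves", "arguments": {"angular": [[0, 0, 0], [0, 0, 0], [0, 0, 0], [0, 0, 0], [0, 0, 0], [0, 0, 0], [0, 0, 0]], "travel": [[0, 0, 0.3], [0, 0, 0.6], [0, 0, 0.8], [0, 0, 0.8], [0, 0, 0.6], [0, 0, 0.35], [0, 0, 0]], "jaw": [0.2, 0.2, 0.2, 0.2, 0.2, 0.2, 0.2]}}

```text
time: 6.15
tool_pos: [511.3, 212.9, 301.6]
tcp_rot: [-179.9, -0.1, -11.6]
ft_force: [0.5, -0.1, -2.9]
finger_gap: 24.2
grip_force: 39.6
```

Call:
{"name": "apply_moves", "arguments": {"angular": [[0, 0, 0.1], [0, 0, 0.1], [0, 0, 0.1], [0, 0, 0.1], [0, 0, 0.1], [0, 0, 0.1], [0, 0, 0.1], [0, 0, 0.1], [0, 0, 0.1], [0, 0, 0.1], [0, 0, 0.1], [0, 0, 0.1], [0, 0, 0.1], [0, 0, 0.1], [0, 0, 0.1], [0, 0, 0], [0, 0, 0]], "travel": [[0.016, -0.3, 0], [0.016, -0.6, 0], [0.016, -0.8, 0], [0.016, -0.8, 0], [0.016, -0.8, 0], [0.016, -0.8, 0], [0.016, -0.8, 0], [0.016, -0.8, 0], [0.016, -0.8, 0], [0.016, -0.8, 0], [0.016, -0.8, 0], [0.016, -0.8, 0], [0.016, -0.8, 0], [0.016, -0.8, 0], [0.016, -0.6, 0], [0.016, -0.34, 0], [0, 0, 0]], "jaw": [0.2, 0.2, 0.2, 0.2, 0.2, 0.2, 0.2, 0.2, 0.2, 0.2, 0.2, 0.2, 0.2, 0.2, 0.2, 0.2, 0.2]}}

```text
time: 8.28
tool_pos: [520.4, -245.5, 299.3]
tcp_rot: [-179.9, 0.1, 0.3]
ft_force: [0.4, 0.6, -3.5]
finger_gap: 24.5
grip_force: 39.7
```

Run:
```python
from h import *
d=r.snapshot("side"); cv2.imwrite("pics/s3.png",crop(d,290,160,130,98,6))
d=r.snapshot("top"); cv2.imwrite("pics/t3.png",crop(d,275,170,130,98,6))
S=[r.sense() for _ in range(1)]; print(S[0]["tool_pos"].round(2),S[0]["tcp_rot"].round(2),S[0]["ft_force"].round(2))
```

```text
[ 520.87 -244.25  299.84] [-1.7995e+02  4.0000e-02  3.8000e-01] [-0.53  0.77 -3.39]
```

View pics/s3.png

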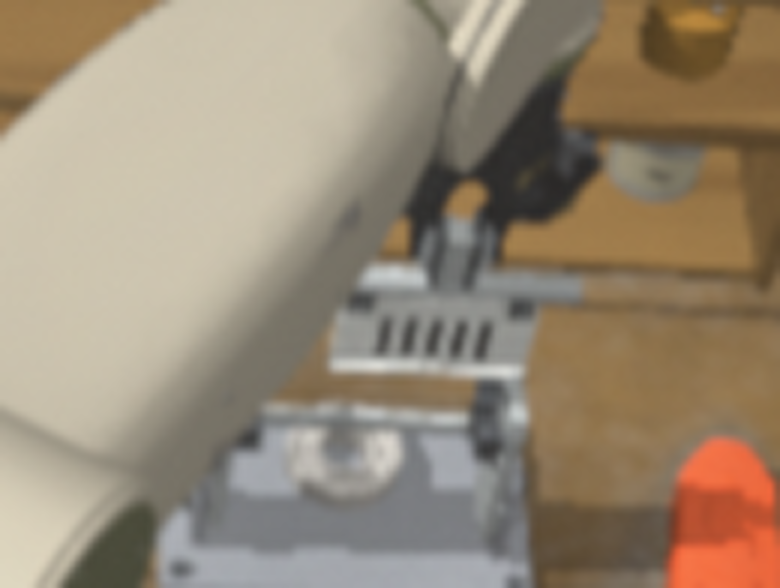

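View pics/t3.png

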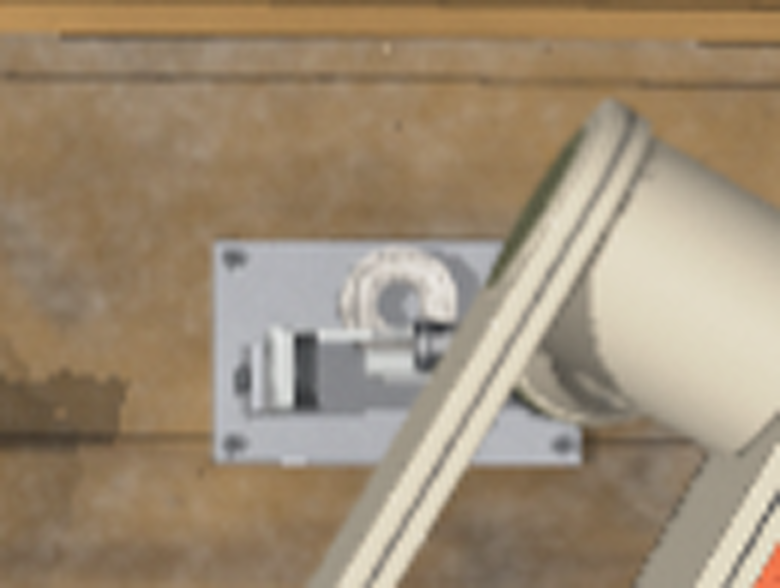

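The guard is held level and square. Its bar's right end is at (582,290) in the side crop, and the left end is at (365,356) in the top crop. My y sum overshot by 24 mm. I'll check these points against the expected positions before correcting.

Run:
```python
from h import *
for n,p,o in (("side",(582,290),(290,160)),("top",(365,356),(275,170))):
    d=r.snapshot(n); q=((p[0]+.5)/6-.5+o[0],(p[1]+.5)/6-.5+o[1])
    for z in (255,260,265): print(n,z,ray(d,q,z).round(1))
for nm,p in (("top cheek L inner/outer top",(295,370)),("",(270,370))):
    q=((p[0]+.5)/6-.5+275,(p[1]+.5)/6-.5+170)
    print(ray(d,q,138).round(1),ray(d,q,162).round(1))
```

```text
side 255 [ 523.4 -323.6  255. ]
side 260 [ 519.3 -322.3  260. ]
side 265 [ 515.2 -321.1  265. ]
top 255 [ 522.5 -170.6  255. ]
top 260 [ 522.2 -170.   260. ]
top 265 [ 521.8 -169.4  265. ]
[ 521.5 -144.7  138. ] [ 520.1 -142.4  162. ]
[ 521.4 -130.3  138. ] [ 520.  -128.2  162. ]
```

Call:
{"name": "apply_moves", "arguments": {"angular": [[0, 0, 0], [0, 0, 0], [0, 0, 0], [0, 0, 0], [0, 0, 0], [0, 0, 0], [0, 0, 0], [0, 0, 0]], "travel": [[0, 0.3, 0], [0, 0.3, 0], [0, 0, -0.5], [0, 0, -0.7], [0, 0, -0.7], [0, 0, -0.5], [0, 0, -0.3], [0, 0, 0]], "jaw": [0.2, 0.2, 0.2, 0.2, 0.2, 0.2, 0.2, 0.2]}}

```text
time: 9.48
tool_pos: [520.6, -220.7, 191.3]
tcp_rot: [-180.0, 0.1, 0.4]
ft_force: [0.6, -0.3, -2.1]
finger_gap: 24.4
grip_force: 39.7
```

Call:
{"name": "apply_moves", "arguments": {"angular": [[0, 0, 0], [0, 0, 0], [0, 0, 0]], "travel": [[0, 0, -0.1], [0, 0, -0.05], [0, 0, 0]], "jaw": [0.2, 0.2, 0.2]}}

```text
time: 9.85
tool_pos: [521.2, -221.0, 186.7]
tcp_rot: [180.0, -0.0, 0.4]
ft_force: [-0.2, 0.0, -3.0]
finger_gap: 23.9
grip_force: 39.7
```

Call:
{"name": "apply_moves", "arguments": {"angular": [[0, 0, 0], [0, 0, 0], [0, 0, 0]], "travel": [[0, 0, -0.05], [0, 0, -0.05], [0, 0, 0]], "jaw": [0.2, 0.2, 0.2]}}

```text
time: 10.22
tool_pos: [520.9, -220.8, 182.0]
tcp_rot: [-180.0, 0.0, 0.4]
ft_force: [-0.0, 0.9, -3.4]
finger_gap: 24.3
grip_force: 39.7
```

Call:
{"name": "apply_moves", "arguments": {"angular": [[0, 0, 0], [0, 0, 0]], "travel": [[0, 0, -0.05], [0, 0, 0]], "jaw": [0.2, 0.2]}}

```text
time: 10.48
tool_pos: [520.9, -220.8, 180.1]
tcp_rot: [-180.0, 0.0, 0.4]
ft_force: [0.2, -0.3, -3.5]
finger_gap: 23.6
grip_force: 39.7
```

Call:
{"name": "apply_moves", "arguments": {"angular": [[0, 0, 0], [0, 0, 0]], "travel": [[0, 0, -0.05], [0, 0, 0]], "jaw": [0.2, 0.2]}}

```text
time: 10.72
tool_pos: [520.9, -220.8, 178.0]
tcp_rot: [-180.0, 0.0, 0.4]
ft_force: [0.2, -1.3, -2.7]
finger_gap: 24.2
grip_force: 39.7
```

Call:
{"name": "apply_moves", "arguments": {"angular": [[0, 0, 0], [0, 0, 0]], "travel": [[0, 0, -0.05], [0, 0, 0]], "jaw": [0.2, 0.2]}}

```text
time: 10.98
tool_pos: [521.1, -220.9, 176.2]
tcp_rot: [180.0, -0.0, 0.4]
ft_force: [1.0, 0.0, -3.4]
finger_gap: 24.0
grip_force: 39.7
```

Call:
{"name": "apply_moves", "arguments": {"angular": [[0, 0, 0], [0, 0, 0]], "travel": [[0, 0, -0.04], [0, 0, 0]], "jaw": [0.2, 0.2]}}

```text
time: 11.22
tool_pos: [521.2, -220.9, 174.7]
tcp_rot: [180.0, -0.0, 0.4]
ft_force: [1.3, -0.4, -3.1]
finger_gap: 24.0
grip_force: 39.6
```

Call:
{"name": "apply_moves", "arguments": {"angular": [[0, 0, 0], [0, 0, 0]], "travel": [[0, 0, -0.04], [0, 0, 0]], "jaw": [0.2, 0.2]}}

```text
time: 11.48
tool_pos: [521.2, -220.9, 173.0]
tcp_rot: [180.0, -0.0, 0.4]
ft_force: [2.5, 0.5, -4.6]
finger_gap: 23.9
grip_force: 39.6
```

A small +x force is appearing, so the bar is rubbing the −x slot wall. I ease +x while going down.

Call:
{"name": "apply_moves", "arguments": {"angular": [[0, 0, 0], [0, 0, 0]], "travel": [[0.015, 0, -0.03], [0, 0, 0]], "jaw": [0.2, 0.2]}}

```text
time: 11.72
tool_pos: [521.4, -220.8, 171.5]
tcp_rot: [-180.0, 0.0, 0.4]
ft_force: [0.4, 0.2, -3.9]
finger_gap: 24.2
grip_force: 39.7
```

Call:
{"name": "apply_moves", "arguments": {"angular": [[0, 0, 0], [0, 0, 0]], "travel": [[0, 0, -0.03], [0, 0, 0]], "jaw": [0.2, 0.2]}}

```text
time: 11.98
tool_pos: [521.6, -220.9, 171.1]
tcp_rot: [180.0, 0.0, 0.4]
ft_force: [-1.8, 1.8, 1.0]
finger_gap: 24.4
grip_force: 40.8
```

Call:
{"name": "apply_moves", "arguments": {"angular": [[0, 0, 0], [0, 0, 0]], "travel": [[0, 0, -0.03], [0, 0, 0]], "jaw": [0.2, 0.2]}}

```text
time: 12.22
tool_pos: [521.7, -220.9, 171.0]
tcp_rot: [180.0, -0.0, 0.4]
ft_force: [-6.3, 3.1, 10.7]
finger_gap: 24.5
grip_force: 42.4
```

Run:
```python
from h import *
s=r.sense(); print(s["ft_force"].round(2),s["wrist_torque"].round(3),s["tool_pos"].round(2),s["tcp_rot"].round(2))
d=r.snapshot("side"); cv2.imwrite("pics/s4.png",crop(d,310,195,100,75,8))
```

```text
[-6.25  3.11 10.66] [0.546 1.119 0.009] [ 521.7  -220.92  170.97] [ 1.7998e+02 -2.0000e-02  3.8000e-01]
```

View pics/s4.png

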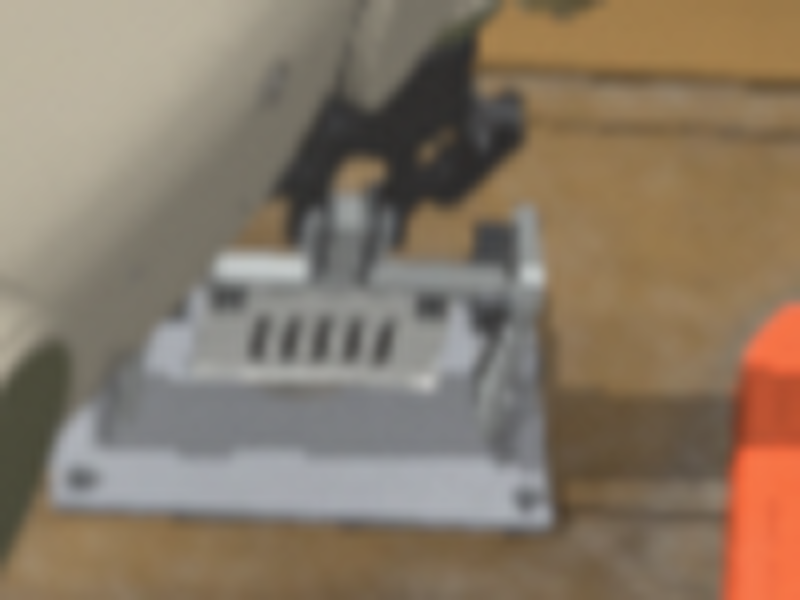

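The bar's right end, at (505,278), lies inside the dark saddle. Forces are shared evenly by both ends at TCP z≈171 (axis ≈131, in range). There is a side force of −6 N, so I shift −x to relax it and check that the bottom really is reached.

Call:
{"name": "apply_moves", "arguments": {"angular": [[0, 0, 0], [0, 0, 0]], "travel": [[-0.02, -0.01, 0], [0, 0, 0]], "jaw": [0.2, 0.2]}}

```text
time: 12.52
tool_pos: [521.5, -220.9, 171.0]
tcp_rot: [-180.0, -0.1, 0.4]
ft_force: [-2.0, 4.7, 8.6]
finger_gap: 24.0
grip_force: 42.1
```

Call:
{"name": "apply_moves", "arguments": {"angular": [[0, 0, 0], [0, 0, 0]], "travel": [[-0.02, 0, 0], [0, 0, 0]], "jaw": [0.2, 0.2]}}

```text
time: 12.78
tool_pos: [521.3, -220.9, 171.0]
tcp_rot: [180.0, -0.2, 0.4]
ft_force: [0.2, 3.4, 7.0]
finger_gap: 24.2
grip_force: 41.6
```

Call:
{"name": "apply_moves", "arguments": {"angular": [[0, 0, 0], [0, 0, 0]], "travel": [[-0.01, 0.02, -0.015], [0, 0, 0]], "jaw": [0.2, 0.2]}}

```text
time: 13.02
tool_pos: [521.3, -220.8, 171.0]
tcp_rot: [179.9, -0.2, 0.4]
ft_force: [1.0, 1.2, 7.9]
finger_gap: 23.9
grip_force: 41.9
```

Run:
```python
from h import *
s=r.sense(); print(s["ft_force"].round(2),s["wrist_torque"].round(3),s["tool_pos"].round(2),s["tcp_rot"].round(2))
```

```text
[0.97 1.17 7.9 ] [ 0.408 -0.138 -0.017] [ 521.28 -220.84  171.01] [179.91  -0.24   0.39]
```

Both ends are seated: z holds at 171.0 under load and the moments are balanced. I release the tabs.

Call:
{"name": "apply_moves", "arguments": {"angular": [[0, 0, 0], [0, 0, 0], [0, 0, 0], [0, 0, 0], [0, 0, 0], [0, 0, 0]], "travel": [[0, 0, 0], [0, 0, 0], [0, 0, 0], [0, 0, 0], [0, 0, 0], [0, 0, 0]], "jaw": [0.4, 0.6, 0.7, 0.75, 0.75, 0.75]}}

```text
time: 13.78
tool_pos: [519.6, -220.5, 168.8]
tcp_rot: [-180.0, 0.0, 0.4]
ft_force: [0.5, 0.4, 0.8]
finger_gap: 64.0
grip_force: 0.0
```

Call:
{"name": "apply_moves", "arguments": {"angular": [[0, 0, 0], [0, 0, 0], [0, 0, 0], [0, 0, 0], [0, 0, 0], [0, 0, 0], [0, 0, 0], [0, 0, 0], [0, 0, 0], [0, 0, 0], [0, 0, 0], [0, 0, 0], [0, 0, 0], [0, 0, 0], [0, 0, 0], [0, 0, 0], [0, 0, 0], [0, 0, 0], [0, 0, 0]], "travel": [[0, 0, 0.2], [0, 0, 0.4], [0, 0, 0.6], [0, 0, 0.7], [0, 0, 0.7], [0, 0, 0.3], [0, 0.5, 0], [0, 0.9, 0], [0, 0.9, 0], [0, 0.9, 0], [0, 0.9, 0], [0, 0.9, 0], [0, 0.9, 0], [0, 0.9, 0], [0, 0.9, 0], [0, 0.9, 0], [0, 0.9, 0], [0, 0.5, 0], [0, 0, 0]], "jaw": [0.75, 0.75, 0.75, 0.75, 0.75, 0.75, 0.75, 0.75, 0.75, 0.75, 0.75, 0.75, 0.75, 0.75, 0.75, 0.75, 0.75, 0.75, 0.75]}}

```text
time: 16.15
tool_pos: [518.9, 180.8, 284.0]
tcp_rot: [180.0, 0.1, 0.5]
ft_force: [0.2, 0.3, 0.5]
finger_gap: 64.1
grip_force: 0.0
```

Run:
```python
from h import *
a=crop(r.snapshot("side"),312,205,80,60,9)[:,:,:]; b=crop(r.snapshot("top"),302,205,80,50,9)
v=np.vstack([a,b]); cv2.imwrite("pics/f.png",cv2.resize(v,None,fx=.6,fy=.6,interpolation=cv2.INTER_AREA)); print(v.shape)
```

```text
(990, 720, 3)
```

View pics/f.png

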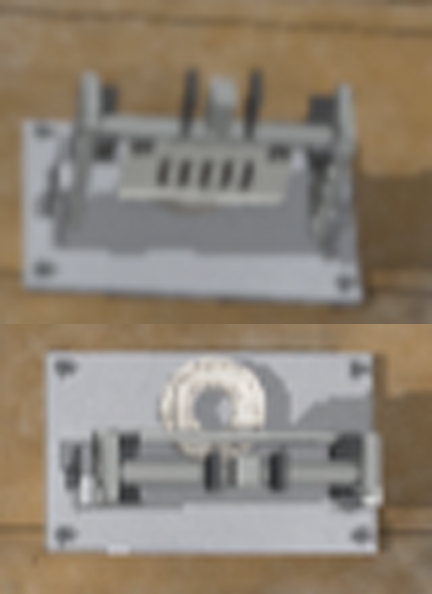

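The guard sits in the work stand with its bar in both saddles. The tabs at x≈190 and 253 stand evenly about the lug at 222. They are about 40 mm apart at centres (41 mm expected with both pins fully out).

```bash
python3 -c "
from bench import r
print(r.hand_in())"
```

```text
the job is handed in; nothing more can be done
None
```

The guard now hangs in the work stand with both pins sprung home, as far as the last pictures show. The tin, block and case were not touched, and I handed the job in at about 16 s.

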